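# Clamp a capacitor with a torque-limiting knob

### The arm

A 6-joint arm with a two-finger parallel gripper is mounted at the origin on a cart in front of the work surface, level with it; the furniture and walls round the work are solid. World frame = base frame: x ahead of the robot, y to its left, z up, the work surface at z = 0. Lengths are in mm, angles in degrees, forces in N, time in s.
With the tool pointing down it reaches from about 375 to 925 mm from the base axis. Payload 5.7 kg.
Tool frame: the origin (TCP) lies midway between the tips of the shut fingers; the grasp point (between the pads) lies 19 mm behind it; z points along the fingers, y is the line along which they close (so a half turn about z gives the same grasp; the last joint's range is limited). The gripper opens to 88 mm and grips with 3 to 60 N. Pads are 20 mm wide; open, the fingers measure 115 mm over their backs; the gripper's body (75 mm by 178 mm) begins 61 mm behind the grasp point.
Start: joints at [-74.662, 20.558, 86.54, -0, 72.909, -6.595], TCP at [224.094, -556.546, 222.623] pointing down, gripper open.
Joint ranges: [-170.27, 170.27], [-57.76, 135], [12.27, 136.19], [-55.21, 235.2], [11.17, 155.16], [-170.74, 170.74]. Speed limits (degrees/s): [136.94, 136.94, 180, 180, 180, 180].

### API

Orientations are given as a 3x3 rotation matrix whose columns are the frame's x, y, z axes.
In Python, from rig import status, camera, arm gives the robot as it stands.
- The arm moves only by the shell command python3 -m handwheel 'ROWS' [FORCE]. ROWS is JSON, one flat list of numbers, 5 for each row, row after row: the shift along the tool's x, y, z in cm, then the turn about the tool's z in degrees, then the opening in per cent of the stroke, from 0 (shut) to 100 (fully open). A call has 1 to 5 rows; each row shifts and turns the commanded pose from where the row before left it, along the tool's axes as they then stand; what a row does not reach is not made up. A row lasts 1/10 s, in which the tool goes at most 50 mm and 8.59 degrees, less where a joint would pass 70% of its speed; a pose out of reach is approached as far as the arm can. A call is refused whole if a number of a shift passes 5 or a number of a turn 8.59, either way. A call with a gripper value outside its range is refused whole. The fingers move at their own pace and stop on an object; FORCE is the grip in N (left out, the last holds). Time passes only in rows, so rows that do not move let the fingers close. It gives the time, the measured TCP pose, the force, the opening and the grip force at its end, in the units of the state.
- status.read_state(): the state, without advancing time (a new reading comes with each control period).
- camera(name): name is "side" or "top"; returns a dict with "frame" (480x640x3 uint8, red, green, blue), "K" (3x3 intrinsics, pixels), "R" (3x3) and "t" (3): a world point X has camera coordinates R X + t. Camera axes: x right, y down, z forward; pixel columns grow to the right and rows downward; lengths in mm; the calibration is good to about 2 mm. A picture is of the moment at which its call begins. There is no depth.
- arm.finish_job(): hands the job in; it is judged then, once.
The state is a dict: "t": time; "q": joint angles; "qd": joint speeds; "joint_efforts": joint torques, N m; "tool_pos": TCP position; "tool_rot": TCP orientation; "contact_force": force on the tool from outside, world axes, zero at the start; "torque": the same for the moment, N m; "opening": finger opening in mm; "grasp_force": force on a finger pad.
Only numpy, scipy, OpenCV 4.12 (cv2) and the standard library are available. Lean on these libraries where they do the work, as an engineer would, in place of code of your own. Each camera call takes 0.05 s, during which the arm holds its last target. There are 200 camera calls.

### The job

Stand the loose capacitor upright on the bed of the torque clamp, between its two jaws, and let go of it. Then tighten the clamp by turning its knob clockwise (seen from above) until the knob's slip clutch clicks, and stop there: one click, two at most, because beyond that the clutch runs against its stop and the jaws crush the can. Leave the other things on the table where they are.

Things in the scene. Friction and masses are not known exactly. Their poses are not given: they have to be found in the camera images.
- capacitor: the loose capacitor: dark blue upright cylinder, 18 mm in diameter, 31 mm high, about 30 g, standing on the table to the right of the clamp. Origin: centre of its underside; z up along the can.
- clamp: torque clamp, fixed: aluminium base plate 70 mm (x) by 172 mm (y), 12 mm thick; grey gear housing 60 x 62 mm, top 38 mm above the table, at the -y end (the robot's left). Origin: on the table under the plate's middle; x across the clamp, y along it, z up. Two steel jaws 46 mm wide, 11 mm high on the plate: a fixed V jaw at +y, a push jaw with spring-backed flat pad (8 N/mm) that moves toward +y.
- v_jaw: the fixed V jaw, open toward the clamp's -y, faces at 45 degrees, 11 mm high. Origin: the same point as seat; axes as the clamp's. At the click it is pressed with about 18 to 21 N through the can; above 27 N the can is crushed.
- seat (a point): on the plate's top, 12 mm above the table: where the centre of the can's underside stands when it touches both V faces; 90 mm from the knob axis along the clamp's +y. How far the jaws are open is not measured: the push jaw's pad starts 15 to 23 mm from here toward -y, so a can of 9 mm radius is best put down 3 mm toward -y; the push jaw slides it home.
- knob_grip (a point): on the knob axis at mid height of the wing, 64 mm above the table. Turning takes 0.24 N m (less is felt standing still); once the can is met this rises over 0.5 rad to 0.36 N m; then the clutch clicks: the knob springs ahead and the torque drops by 0.15 N m or more at once. No click before that. Clicks are 15 degrees apart; after 30 degrees of slip the clutch is solid and the squeeze grows.
- knob: the black torque knob on the gear housing: disc 38 mm across with an upright wing 42 mm long (knob's x), 14 mm thick (its y), from 51 to 77 mm above the table. Origin: on the vertical knob axis, 45 mm above the table. Clockwise from above tightens, 5 mm of jaw per rad; it stays where left. The wing starts at any angle, which tells nothing of the jaw. The can is met after 1.2 to 2.8 rad; regrasp.
- screw_tin: bystander: round flat open tin of screws, 74 mm across, 15 mm high, near the front edge. Origin: centre of its underside.
- tape_roll: bystander: black roll of tape lying flat, 62 mm across, 19 mm high. Origin: centre of its underside.
- solder_spool: bystander: standing spool of solder, 60 mm across, 66 mm high. Origin: centre of its underside.
- cutters: bystander: side cutters with red handles, lying at the left, 138 mm long, 16 mm high. Origin: centre of its underside.
- carton: bystander: small yellowish carton, 48 x 68 x 34 mm, beyond the capacitor. Origin: centre of its underside.
- pen: bystander: ballpoint pen, lying near the front edge of the table, 137 mm long, 11 mm thick. Origin: centre of its underside.

How it is judged (in metres and radians):
On the way, in this order (a step that is already met when the one before it is completed fails the run):
1. the capacitor stands upright on the clamp's bed between the jaws, let go of (angle between capacitor's own z axis and vertical below 0.08 rad and z of capacitor in the frame of seat between -0.003 and 0.003 m and contact force between the fingers and capacitor below 0.1 N and horizontal distance between capacitor and seat below 0.013 m), for 0.2 s.
2. the knob has been tightened to the click: the can is squeezed against the V jaw with the set force (angle between capacitor's own z axis and vertical below 0.08 rad and z of capacitor in the frame of seat between -0.003 and 0.003 m and contact force between the fingers and capacitor below 0.1 N and contact force between v_jaw and capacitor above 16 N), for 0.2 s.
At the end, for the whole second after the job is handed in: The capacitor stands upright (within 0.08 rad) on the clamp's bed, within 4 mm of the V jaw's seat, let go of and at rest, and is still squeezed against the V jaw with more than 15.5 N (angle between capacitor's own z axis and vertical below 0.08 rad and z of capacitor in the frame of seat between -0.003 and 0.003 m and contact force between the fingers and capacitor below 0.1 N and horizontal distance between capacitor and seat below 0.004 m and contact force between v_jaw and capacitor above 15.5 N and linear speed of capacitor below 0.01 m/s); the robot touches nothing.
It fails at once if the can is crushed: squeezed against the V jaw with more than 27 N (contact force between v_jaw and capacitor above 27 N).
It fails at once if a bystander is moved by more than 25 mm (distance of any of screw_tin, tape_roll, solder_spool, carton, pen from where it was at the start of the episode above 0.025 m).
It also fails if it takes over 72 s, if anything falls off the work surface, if the arm or the gripper's body presses on something with over 40 N, if the wrist force passes 120 N, or if a joint passes its speed limit or range.

## Working session

There is one attempt and no reset: what is moved stays moved. The work goes in short steps, Python scripts to look and compute and a shell command to move; the robot and the scene stay as the last step left them, time stands still between calls to the robot, and variables do not carry over. Pictures are saved under pics/ and viewed, at most 10 in all, crops included, and the job is handed in when it is done.

```bash
mkdir -p pics; cat > h.py <<'E'
import numpy as np, cv2
from rig import status, camera, arm
def snap(n,f):
    c=camera(n); cv2.imwrite(f,c["frame"][:,:,::-1]); return c
def ray(c,u,v,z):
    R=np.array(c["R"]);t=np.array(c["t"]);K=np.array(c["K"])
    o=-R.T@t; d=R.T@np.linalg.solve(K,[u,v,1]); return o+d*(z-o[2])/d[2]
def proj(c,X):
    p=np.array(c["K"])@(np.array(c["R"])@np.array(X,float)+np.array(c["t"])); return p[:2]/p[2]
E
python3 - <<'E'
from h import *
import pickle
a=snap("top","pics/top0.png");b=snap("side","pics/side0.png")
pickle.dump((a,b),open("c.pkl","wb"))
for c in(a,b):print(-np.array(c["R"]).T@np.array(c["t"]),np.array(c["R"]).round(2).tolist(),c["K"][0][0])
print(status.read_state())
E
```

```text
[ 422.49087157    6.60900609 1329.44061634] [[-0.0, -1.0, -0.01], [-1.0, 0.0, -0.08], [0.08, 0.01, -1.0]] 595.6786079603941
[ -196.35866799 -1074.2372456    560.38902113] [[0.82, -0.57, -0.01], [-0.21, -0.28, -0.94], [0.53, 0.77, -0.34]] 536.5259390146572
{'t': 0.1, 'q': array([-7.46642075e+01,  2.05949049e+01,  8.65912258e+01,  8.58332138e-04,
        7.29098996e+01, -6.59409775e+00]), 'qd': array([-0.03694091, -0.01081505, -0.06047188, -0.10415325, -0.04146566,
       -0.04343875]), 'joint_efforts': array([ 1.86988705e-04, -5.16356349e+01, -2.71407259e+01,  6.77321549e-02,
        2.76020332e-02, -2.36704591e-05]), 'tool_pos': array([ 223.92266732, -555.98278514,  221.89263344]), 'tool_rot': array([[ 9.27643239e-01,  3.73467317e-01, -4.29463715e-04],
       [ 3.73467506e-01, -9.27641847e-01,  1.62015264e-03],
       [ 2.06685545e-04, -1.66331438e-03, -9.99998595e-01]]), 'contact_force': array([ 0.41048013, -0.61144278, -0.17058058]), 'torque': array([ 0.04645139, -0.0259694 ,  0.01039006]), 'grasp_force': 0.0, 'opening': 87.90544750945257}
```

View pics/top0.png

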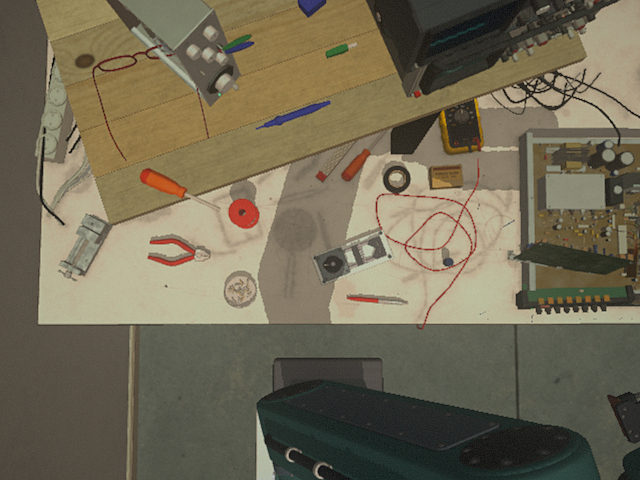

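View pics/side0.png

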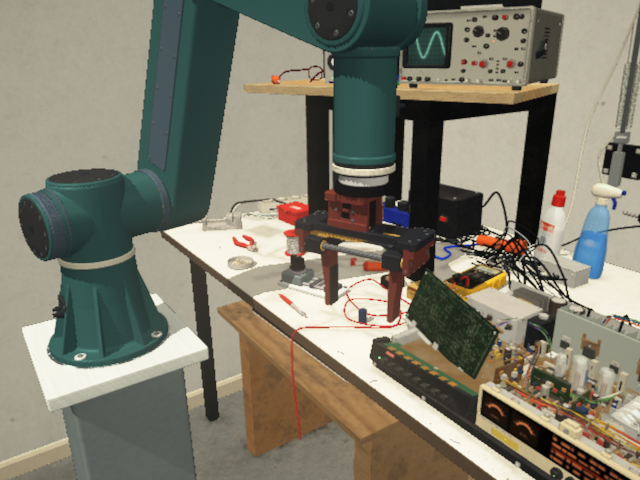

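The top view shows the capacitor at about (448,262), the clamp with its knob at about (332,265) and its jaws at about (370,250). In the side view the can is at about (363,315). I'll zoom in on both.

```bash
python3 - <<'E'
from h import *
import pickle
a,b=pickle.load(open("c.pkl","rb"))
f=a["frame"][220:300,300:470,::-1]; g=b["frame"][225:335,270:420,::-1]
A=cv2.resize(f,None,fx=4.7,fy=4.7,interpolation=cv2.INTER_CUBIC)
cv2.imwrite("pics/z1.png",A)
cv2.imwrite("pics/z2.png",cv2.resize(g,None,fx=5,fy=5,interpolation=cv2.INTER_CUBIC))
F=a["frame"].astype(int)
m=((F[:,:,2]-F[:,:,0]>15)).astype(np.uint8); m[:, :430]=0;m[:,470:]=0;m[:240]=0;m[290:]=0
print(cv2.connectedComponentsWithStats(m)[2:4])
ys,xs=np.nonzero(m);print(xs.min(),xs.max(),ys.min(),ys.max())
for z in(0,15,31): print(ray(a,xs.mean(),ys.mean(),z))
G=b["frame"].astype(int);m=((G[:,:,2]-G[:,:,0]>15)).astype(np.uint8); m[:, :340]=0;m[:,385:]=0;m[:295]=0;m[335:]=0
ys,xs=np.nonzero(m);print(len(xs),xs.min(),xs.max(),ys.min(),ys.max(),ray(b,xs.mean(),ys.mean(),15.5))
print(ray(a,332,265,64),ray(a,370,250,20))
E
```

```text
(array([[     0,      0,    640,    480, 307196],
       [   451,    261,      2,      4,      4]], dtype=int32), array([[319.49827797, 239.49970052],
       [451.75      , 262.5       ]]))
451 452 261 264
[ 465.3147971  -277.64972767    0.        ]
[ 464.83161728 -274.44245316   15.        ]
[ 464.31622546 -271.02136035   31.        ]
19 359 365 309 312 [ 480.0423728  -245.27256107   15.5       ]
[458.52225501 -10.00380856  64.        ] [492.55678598 -94.28175352  20.        ]
```

View pics/z1.png

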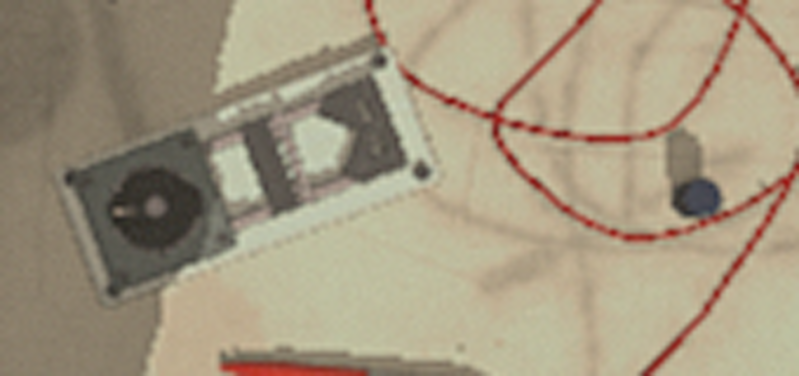

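View pics/z2.png

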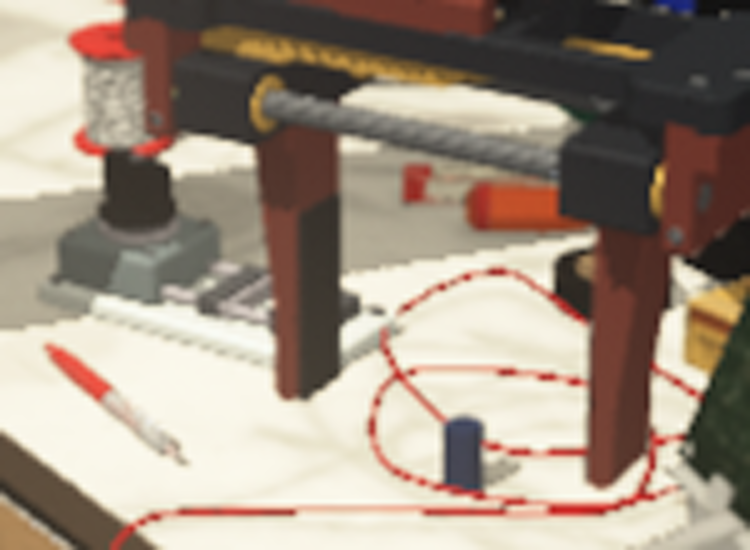

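The clamp's plate bolts in crop z1 are at (70,178), (112,292), (379,61) and (422,171), the knob disc is at about (154,207), and the top of the can is at about (700,197). The second crop (z2) shows the can's base at about (461,487) and its top at (463,425), and the wing at (138,185). Next I'll compute poses and enhance the knob.

```bash
python3 - <<'E'
from h import *
import pickle
a,b=pickle.load(open("c.pkl","rb"))
T=lambda u,v:(300+(u+.5)/4.7-.5,220+(v+.5)/4.7-.5)
S=lambda u,v:(270+(u+.5)/5-.5,225+(v+.5)/5-.5)
B=[ray(a,*T(*p),12)[:2] for p in[(70,178),(112,292),(379,61),(422,171)]]
B=np.array(B);c=B.mean(0);d=(B[2]+B[3]-B[0]-B[1]);d/=np.linalg.norm(d)
x=(B[1]+B[3]-B[0]-B[2]);x/=np.linalg.norm(x)
print("bolts",B.round(1).tolist(),"c",c,"y ang",np.degrees(np.arctan2(d[1],d[0])),"x",np.degrees(np.arctan2(x[1],x[0])))
print("can top",ray(a,*T(700,197),31),"side top",ray(b,*S(463,425),31),"side base c",ray(b,*S(461,485),0))
print("V apex etc: ", [ray(a,*T(*p),23).round(1) for p in[(353,144),(318,105),(340,180),(251,128),(275,215)]])
print("knob disc",ray(a,*T(154,207),60))
F=a["frame"][250:280,318:350,::-1]; G=b["frame"][245:285,280:315,::-1]
def en(I):
    I=cv2.resize(I,None,fx=12,fy=12,interpolation=cv2.INTER_CUBIC).astype(float)
    return np.clip((I-10)*3.5,0,255).astype(np.uint8)
A,Bm=en(F),en(G);H=max(A.shape[0],Bm.shape[0])
P=[cv2.copyMakeBorder(i,0,H-i.shape[0],0,6,cv2.BORDER_CONSTANT) for i in(A,Bm)]
cv2.imwrite("pics/z3.png",np.hstack(P))
E
```

```text
bolts [[476.7, 28.0], [423.2, 8.3], [531.6, -117.9], [479.6, -137.6]] c [477.78021764 -54.82544661] y ang -69.12096123843942 x -159.54955719907556
can top [ 466.46086186 -264.08976739   31.        ] side top [ 463.04687634 -266.9274606    31.        ] side base c [ 464.934217  -263.9113582    0.       ]
V apex etc:  [array([ 491.8, -104.4,   23. ]), array([510.1, -88.2,  23. ]), array([475. , -98.2,  23. ]), array([499.4, -56.8,  23. ]), array([458.8, -67.7,  23. ])]
knob disc [461.50893064 -10.85927449  60.        ]
```

View pics/z3.png

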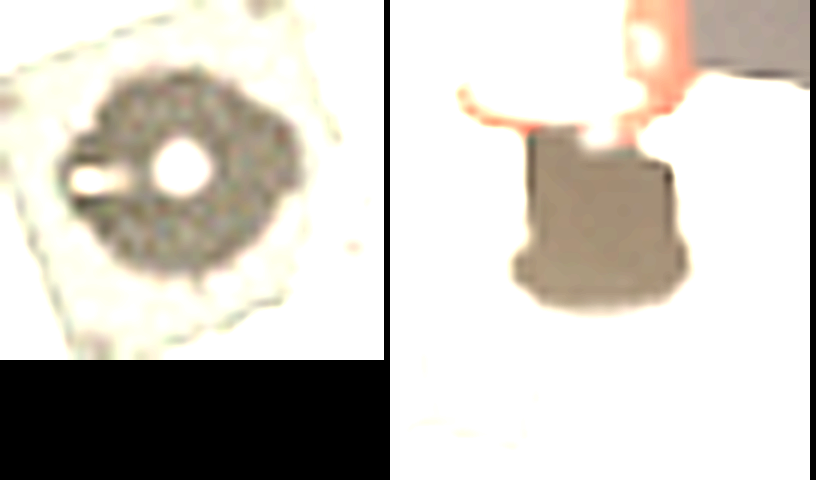

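In z3 (12x) the knob's centre cap is at (183,166). The wing runs from (65,178) to (300,155), with its index mark on the left, so it lies nearly along world y. I'll compute the targets and begin the move to the can.

```bash
python3 - <<'E'
from h import *
import pickle
a,b=pickle.load(open("c.pkl","rb"))
T=lambda u,v:(318+(u+.5)/12-.5,250+(v+.5)/12-.5)
k=ray(a,*T(183,166),77);p=ray(a,*T(65,178),77);q=ray(a,*T(300,155),77)
print(k,p,q,np.linalg.norm(p-q),np.degrees(np.arctan2(*(q-p)[1::-1])))
d=np.radians(-69.3);d=np.array([np.cos(d),np.sin(d)]);print("seat",k[:2]+90*d,"target",k[:2]+87*d)
print("shelf front at z=350",ray(a,330,150,350))
E
python3 -m handwheel '[0,0,0,1.2,100, 3.65,-2.08,1.35,0,100, 3.65,-2.08,1.35,0,100, 3.65,-2.08,1.35,0,100, 3.65,-2.08,1.35,0,100]' 15
python3 -m handwheel '[3.65,-2.08,1.35,0,100, 3.65,-2.08,1.35,0,100, 3.65,-2.08,1.35,0,100, 3.65,-2.08,1.35,0,100, 3.65,-2.08,1.35,0,100]'
python3 -m handwheel '[0,0,0,0,60, 0,0,0,0,60, 0,0,0,0,60]'
```

```text
[461.55958385 -11.50832812  77.        ] [459.50640889   9.15633026  77.        ] [463.43833387 -31.99887056  77.        ] 41.34260016732481 -84.54258527688023
seat [493.37231979 -95.69829089] target [492.31189526 -92.8919588 ]
shelf front at z=350 [642.04441883  -3.58954166 350.        ]
t: 0.6
tool_pos: [331.9, -425.8, 168.1]
tool_rot: [[0.936, 0.352, 0.0], [0.352, -0.936, 0.0], [0.0, -0.0, -1.0]]
contact_force: [0.5, -1.1, -0.8]
opening: 88.0
grasp_force: 0.0
t: 1.1
tool_pos: [465.9, -263.8, 100.6]
tool_rot: [[0.936, 0.353, 0.0], [0.353, -0.936, -0.0], [0.0, 0.0, -1.0]]
contact_force: [-0.1, -0.4, -1.0]
opening: 87.4
grasp_force: 0.0
t: 1.4
tool_pos: [464.8, -266.0, 101.4]
tool_rot: [[0.935, 0.353, 0.0], [0.353, -0.935, -0.001], [-0.0, 0.001, -1.0]]
contact_force: [0.0, 0.1, -0.4]
opening: 67.1
grasp_force: 0.0
```

```bash
python3 -m handwheel '[0,0,2.8,0,50, 0,0,2.8,0,50, 0,0,2,0,50, 0,0,1.1,0,50, 0,0,0,0,50]' 15
python3 -m handwheel '[0,0,0,0,0, 0,0,0,0,0, 0,0,0,0,0, 0,0,0,0,0, 0,0,0,0,0]'
python3 -m handwheel '[0,0,0,0,0, 0,0,0,0,0, 0,0,0,0,0]'
python3 - <<'E'
from h import *
c=camera("side");cv2.imwrite("pics/g.png",cv2.resize(c["frame"][270:350,310:420,::-1],None,fx=5,fy=5,interpolation=cv2.INTER_CUBIC))
E
```

```text
t: 1.9
tool_pos: [463.9, -265.8, 13.3]
tool_rot: [[0.936, 0.352, -0.002], [0.352, -0.936, 0.001], [-0.001, -0.002, -1.0]]
contact_force: [-0.8, 0.2, -0.1]
opening: 43.8
grasp_force: 0.0
t: 2.4
tool_pos: [465.6, -265.5, 14.9]
tool_rot: [[0.935, 0.354, 0.001], [0.354, -0.935, -0.001], [0.001, 0.001, -1.0]]
contact_force: [-0.6, 0.9, 6.4]
opening: 17.6
grasp_force: 15.0
t: 2.7
tool_pos: [465.6, -265.5, 14.9]
tool_rot: [[0.935, 0.354, 0.001], [0.354, -0.935, -0.001], [0.001, 0.001, -1.0]]
contact_force: [-0.3, 1.2, 6.6]
opening: 17.1
grasp_force: 15.0
```

View pics/g.png

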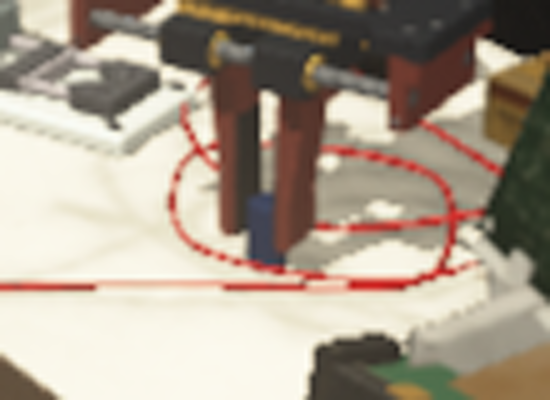

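The can is between the fingers (at about (265,230) in the crop) and held at 17 mm opening with 15 N. Next: lift and carry.

```bash
python3 -m handwheel '[0,0,-2,0,0, 0,0,-2,0,0, 0,0,-2,0,0, 0,0,0,0,0]' 15
python3 -m handwheel '[2.15,-3.78,0,0,0, 2.15,-3.78,0,0,0, 2.15,-3.78,0,0,0, 2.15,-3.78,0,0,0, 0,0,0,0,0]'
python3 -m handwheel '[0,0,0,0,0, 0,0,0,0,0]'
python3 - <<'E'
from h import *
import pickle
c=camera("side");cv2.imwrite("pics/p.png",cv2.resize(c["frame"][225:315,255:375,::-1],None,fx=6,fy=6,interpolation=cv2.INTER_CUBIC))
s=status.read_state();R=s["tool_rot"];print(s["tool_pos"],R.T@(np.array([492.5,-93.4,27.4])-s["tool_pos"]))
E
```

```text
t: 3.15
tool_pos: [466.7, -266.2, 76.3]
tool_rot: [[0.935, 0.354, 0.004], [0.354, -0.935, -0.003], [0.003, 0.004, -1.0]]
contact_force: [0.6, -0.1, -0.4]
opening: 17.2
grasp_force: 15.0
t: 3.65
tool_pos: [490.8, -88.5, 73.1]
tool_rot: [[0.934, 0.358, -0.002], [0.358, -0.934, 0.002], [-0.001, -0.003, -1.0]]
contact_force: [0.0, -1.4, -0.3]
opening: 17.4
grasp_force: 15.0
t: 3.85
tool_pos: [491.9, -94.1, 73.7]
tool_rot: [[0.935, 0.354, -0.0], [0.354, -0.935, -0.0], [-0.0, 0.0, -1.0]]
contact_force: [0.7, 0.3, -0.4]
opening: 17.0
grasp_force: 15.0
[491.89961673 -94.41069891  73.81883243] [ 0.92990219 -0.73675486 46.41855718]
```

View pics/p.png

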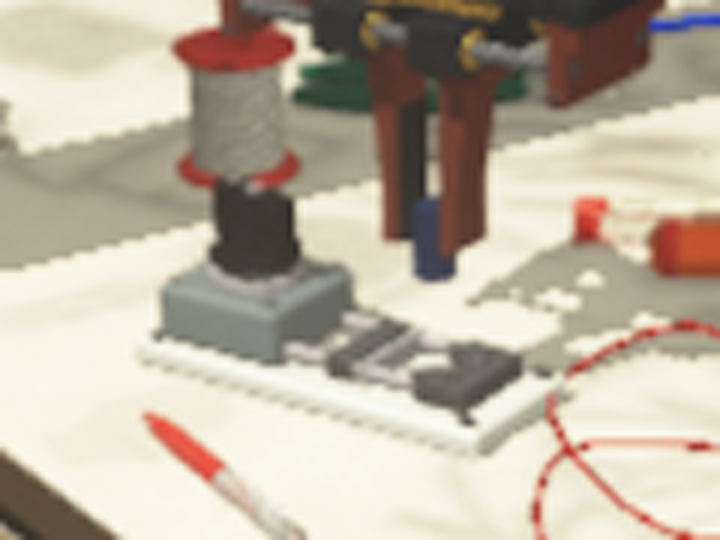

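The can hangs vertically in the grip with its base at about (435,278). The open V notch is at about (450,362) and the push jaw at about (375,345). I'll check alignment numerically.

```bash
python3 - <<'E'
from h import *
c=camera("side");S=lambda u,v:(255+(u+.5)/6-.5,225+(v+.5)/6-.5)
I=lambda X:(np.array(proj(c,X))+.5-[255,225])*6-.5
print("base now pred",I([491.9,-94.4,59]),"tgt bed",I([492.5,-93.4,12]),"seat z23",I([493.4,-95.7,23]), "plate corners",[I(x) for x in ((0,0,0),)][:0])
d=np.array([.3535,-.9354]);x=np.array([-.9354,-.3535]);o=np.array([477.8,-54.8])
for n,s,l in(("V+x front corner",41,23),("V-x front corner",41,-23),("plate end +x",86,35),("plate end -x",86,-35),("-y +x",-86,35)):
    p=o+d*s+x*l; print(n,I([*p,23 if "V" in n else 12]))
E
```

```text
base now pred [433.44272726 270.35452255] tgt bed [434.16739178 375.5562877 ] seat z23 [439.02332492 352.24514962] plate corners []
V+x front corner [401.13567733 370.51392267]
V-x front corner [464.373487   331.67242228]
plate end +x [478.56000536 432.80091594]
plate end -x [572.43347206 370.64622799]
-y +x [136.87715188 335.77063055]
```

```bash
python3 -m handwheel '[0.09,-0.07,1.2,0,0, 0,0,1.2,0,0, 0,0,0.6,0,0, 0,0,0,0,0]' 15
python3 -m handwheel '[0,0,0.6,0,0, 0,0,0.5,0,0, 0,0,0.3,0,0, 0,0,0,0,0, 0,0,0,0,0]'
python3 - <<'E'
from h import *
c=camera("side");print(proj(c,[461.6,-11.5,48]),"vs 297.1")
cv2.imwrite("pics/p2.png",cv2.resize(c["frame"][245:315,275:375,::-1],None,fx=7,fy=7,interpolation=cv2.INTER_CUBIC))
print(status.read_state()["tool_pos"])
E
```

```text
t: 4.35
tool_pos: [491.3, -92.2, 42.6]
tool_rot: [[0.935, 0.354, -0.003], [0.354, -0.935, 0.001], [-0.002, -0.002, -1.0]]
contact_force: [-0.9, -0.3, -0.4]
opening: 17.7
grasp_force: 15.0
t: 4.85
tool_pos: [492.1, -92.1, 30.0]
tool_rot: [[0.935, 0.354, -0.001], [0.354, -0.935, 0.0], [-0.001, -0.001, -1.0]]
contact_force: [-2.4, 1.8, -0.2]
opening: 17.9
grasp_force: 15.0
[297.97070065 266.16934276] vs 297.1
[492.06213593 -92.1229301   30.03091818]
```

View pics/p2.png

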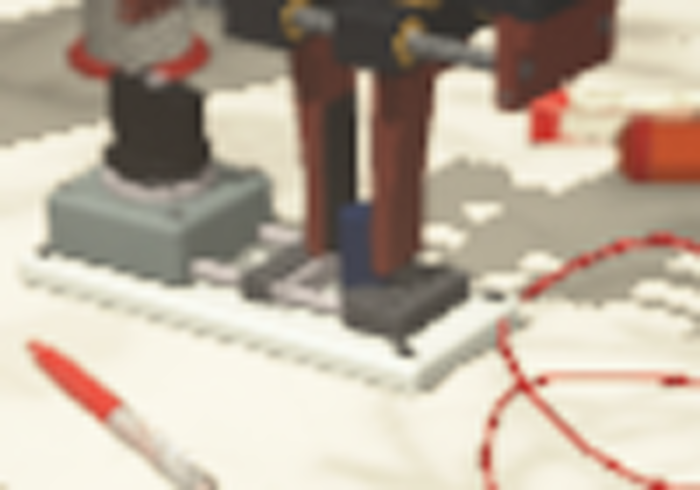

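The fingers straddle the can above the jaws. A sideways reaction of about 3 N shows the can touching one V face, so I'll back off about 3 mm toward -y and 1 mm sideways before lowering the last 2.5 mm.

```bash
python3 -m handwheel '[-0.1,-0.3,0,0,0, 0,0,0,0,0, 0,0,0,0,0]' 15
python3 -m handwheel '[0,0,0.15,0,0, 0,0,0.1,0,0, 0,0,0,0,0, 0,0,0,0,0]'
```

```text
t: 5.2
tool_pos: [491.0, -90.0, 30.4]
tool_rot: [[0.935, 0.354, 0.001], [0.354, -0.935, -0.0], [0.001, 0.001, -1.0]]
contact_force: [0.4, 0.2, -0.4]
opening: 17.3
grasp_force: 15.0
t: 5.6
tool_pos: [490.6, -89.9, 27.6]
tool_rot: [[0.935, 0.354, -0.0], [0.354, -0.935, 0.0], [-0.0, -0.0, -1.0]]
contact_force: [-0.7, -0.4, -0.1]
opening: 17.6
grasp_force: 15.0
```

```bash
python3 -m handwheel '[0,0,0.07,0,0, 0,0,0,0,0]' 15
python3 -m handwheel '[0,0,0.05,0,0, 0,0,0,0,0]'
```

```text
t: 5.8
tool_pos: [490.5, -89.9, 26.9]
tool_rot: [[0.935, 0.354, -0.0], [0.354, -0.935, 0.0], [-0.0, -0.0, -1.0]]
contact_force: [0.4, -1.5, 0.1]
opening: 17.9
grasp_force: 15.0
t: 6.0
tool_pos: [490.6, -89.9, 26.4]
tool_rot: [[0.935, 0.354, -0.0], [0.354, -0.935, 0.0], [0.0, -0.0, -1.0]]
contact_force: [0.6, 0.3, -0.7]
opening: 17.5
grasp_force: 15.0
```

```bash
python3 -m handwheel '[0,0,0.05,0,0, 0,0,0,0,0]' 15
python3 -m handwheel '[0,0,0.05,0,0, 0,0,0,0,0]'
```

```text
t: 6.2
tool_pos: [490.5, -89.9, 25.9]
tool_rot: [[0.935, 0.354, -0.0], [0.354, -0.935, 0.0], [-0.0, -0.0, -1.0]]
contact_force: [-0.1, 0.3, -0.3]
opening: 17.5
grasp_force: 15.0
t: 6.4
tool_pos: [490.7, -89.9, 25.7]
tool_rot: [[0.935, 0.354, 0.0], [0.354, -0.935, 0.0], [0.0, 0.0, -1.0]]
contact_force: [0.6, 1.3, 3.4]
opening: 17.3
grasp_force: 15.0
```

The base has landed on the bed with 3.4 N. Next I'll release, rise and look.

```bash
python3 -m handwheel '[0,0,0,0,25, 0,0,0,0,30, 0,0,0,0,40, 0,0,0,0,40]' 15
python3 -m handwheel '[0,0,-1,0,40, 0,0,-2,0,40, 0,0,-4,0,40, 0,0,-4,0,40, 0,0,0,0,40]'
python3 - <<'E'
from h import *
t=camera("top");c=camera("side")
A=cv2.resize(c["frame"][245:305,275:355,::-1],None,fx=7,fy=7,interpolation=cv2.INTER_CUBIC)
cv2.imwrite("pics/p3.png",A)
print(status.read_state()["tool_pos"])
E
```

```text
t: 6.8
tool_pos: [490.5, -89.9, 25.4]
tool_rot: [[0.935, 0.354, -0.0], [0.354, -0.935, 0.0], [-0.0, -0.0, -1.0]]
contact_force: [-1.0, -0.0, -0.3]
opening: 34.5
grasp_force: 0.0
t: 7.3
tool_pos: [494.3, -91.1, 140.9]
tool_rot: [[0.935, 0.354, 0.009], [0.354, -0.935, -0.003], [0.008, 0.006, -1.0]]
contact_force: [-0.1, 0.1, 0.5]
opening: 35.0
grasp_force: 0.0
[491.26894263 -90.1293456  136.76012912]
```

View pics/p3.png

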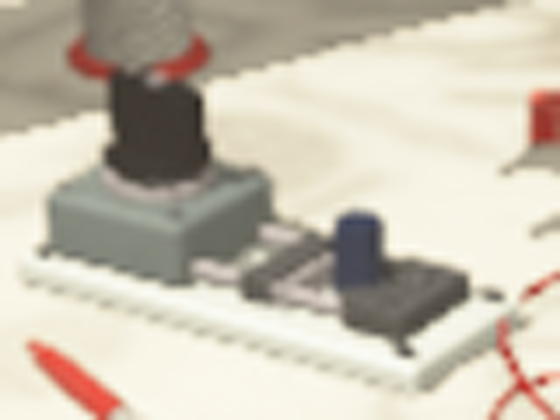

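The can stands upright in the V, with its top at (358,218) in the crop. Next I'll go above the knob and align with the wing.

```bash
python3 -m handwheel '[0,-2.83,0,0,45, 0,-2.83,0,0,45, 0,-2.8,0,0,45, 0,0,0,-8.5,45, 0,0,0,-8.5,45]' 20
python3 -m handwheel '[0,0,0,-8.5,45, 0,0,0,-8.5,45, 0,0,0,-8.5,45, 0,0,0,-8.5,45, 0,0,0,-8.5,45]'
python3 -m handwheel '[0,0,0,-8.5,45, 0,0,0,-6.8,45, 0,0,0,0,45, 0,0,0,0,45]'
python3 - <<'E'
from h import *
s=status.read_state();R=s["tool_rot"];print(s["q"],s["tool_pos"],np.degrees(np.arctan2(R[1,0],R[0,0])),R.T@(np.array([461.2,-11,54])-s["tool_pos"]))
E
```

```text
t: 7.9
tool_pos: [458.6, -9.6, 134.0]
tool_rot: [[0.786, 0.618, -0.004], [0.618, -0.786, 0.001], [-0.002, -0.003, -1.0]]
contact_force: [1.1, -0.5, -0.3]
opening: 39.1
grasp_force: 0.0
t: 8.4
tool_pos: [459.1, -10.5, 133.9]
tool_rot: [[0.164, 0.987, -0.004], [0.987, -0.164, 0.001], [0.0, -0.004, -1.0]]
contact_force: [-0.9, 0.4, -0.0]
opening: 39.3
grasp_force: 0.0
t: 8.8
tool_pos: [459.7, -10.6, 134.5]
tool_rot: [[-0.093, 0.996, -0.002], [0.996, 0.093, 0.001], [0.001, -0.002, -1.0]]
contact_force: [0.2, -1.0, -0.3]
opening: 39.5
grasp_force: 0.0
[-9.94540158e+00  1.55041063e+01  1.09278921e+02  9.90999895e-03
  5.53478701e+01 -1.52956012e+01] [459.67491268 -10.59525385 134.51203597] 95.34450967347777 [-0.6045941   1.65515851 80.50821426]
```

```bash
python3 -m handwheel '[-0.05,0.12,3,0,45, 0,0,2.5,0,45, 0,0,1.5,0,45, 0,0,1,0,45, 0,0,0,0,45]' 20
python3 -m handwheel '[0,0,0,0,0, 0,0,0,0,0, 0,0,0,0,0, 0,0,0,0,0, 0,0,0,0,0]'
python3 - <<'E'
from h import *
s=status.read_state();R=s["tool_rot"];print(s["tool_pos"],np.degrees(np.arctan2(R[1,0],R[0,0])),s["torque"],s["contact_force"],s["grasp_force"],s["opening"])
E
```

```text
t: 9.3
tool_pos: [460.7, -11.0, 54.2]
tool_rot: [[-0.095, 0.995, -0.003], [0.995, 0.095, 0.001], [0.001, -0.003, -1.0]]
contact_force: [0.1, -0.6, -0.2]
opening: 40.0
grasp_force: 0.0
t: 9.8
tool_pos: [460.5, -11.2, 55.9]
tool_rot: [[-0.097, 0.995, -0.002], [0.995, 0.097, -0.0], [-0.0, -0.002, -1.0]]
contact_force: [-3.5, -1.5, 5.5]
opening: 14.1
grasp_force: 19.9
[460.476646   -11.23980305  55.94509387] 95.56859249229235 [-0.27025644  0.64211437  0.19079386] [-3.48130261 -1.4957268   5.47619704] 19.89753931760788 14.13606885983942
```

```bash
cat > s.py <<'E'
from h import *
s=status.read_state();R=s["tool_rot"];print("   yaw %.2f q6 %.1f T %s F %s"%(np.degrees(np.arctan2(R[1,0],R[0,0])),s["q"][5],s["torque"].round(3),s["contact_force"].round(1)))
E
python3 -m handwheel '[0,-0.03,-0.1,0,0, 0,0,0,0,0]' 45 >/dev/null; python3 s.py
python3 -m handwheel '[0,0,0,5,0, 0,0,0,5,0]' >/dev/null; python3 s.py
python3 -m handwheel '[0,0,0,5,0, 0,0,0,5,0]'>/dev/null; python3 s.py
python3 -m handwheel '[0,0,0,5,0, 0,0,0,5,0]'; python3 s.py
```

```text
yaw 95.56 q6 -15.5 T [-0.368  0.294  0.152] F [-2.5 -1.6 -5.2]
   yaw 85.37 q6 -5.3 T [-0.383  0.512  0.204] F [-3.2 -1.3 -3.5]
   yaw 75.37 q6 4.7 T [-0.399  0.641  0.264] F [-4.3 -1.5 -3.3]
t: 10.6
tool_pos: [459.3, -11.0, 56.1]
tool_rot: [[0.417, 0.909, -0.004], [0.909, -0.417, 0.0], [-0.001, -0.004, -1.0]]
contact_force: [-5.8, -0.8, -1.8]
opening: 13.9
grasp_force: 44.9
   yaw 65.36 q6 14.7 T [-0.26   0.818  0.271] F [-5.8 -0.8 -1.8]
```

```bash

python3 -m handwheel '[-0.07,-0.15,0,5,0, 0,0,0,5,0]' >/dev/null; python3 s.py
python3 -m handwheel '[0,0,0,5,0, 0,0,0,5,0]'>/dev/null; python3 s.py
python3 -m handwheel '[0,0,0,5,0, 0,0,0,5,0]'; python3 s.py
```

```text
yaw 55.34 q6 24.6 T [0.034 0.339 0.278] F [-1.9  0.3 -5.9]
   yaw 45.33 q6 34.6 T [0.212 0.404 0.276] F [-3.3  1.2 -4.5]
t: 11.2
tool_pos: [458.3, -10.4, 56.1]
tool_rot: [[0.816, 0.578, -0.003], [0.578, -0.816, 0.001], [-0.002, -0.003, -1.0]]
contact_force: [-2.8, 2.3, -3.2]
opening: 13.9
grasp_force: 44.9
   yaw 35.32 q6 44.6 T [0.415 0.445 0.225] F [-2.8  2.3 -3.2]
```

```bash

python3 -m handwheel '[-0.02,-0.1,0,4,0, 0,0,0,4,0]' >/dev/null; python3 s.py;python3 s.py
python3 -m handwheel '[0,0,0,4,0, 0,0,0,4,0]'>/dev/null; python3 s.py
python3 -m handwheel '[0,0,0,4,0, 0,0,0,4,0]'; python3 s.py
```

```text
yaw 27.38 q6 52.7 T [0.183 0.292 0.219] F [-1.5  0.3 -5.9]
   yaw 27.38 q6 52.7 T [0.183 0.292 0.219] F [-1.5  0.3 -5.9]
   yaw 19.36 q6 60.7 T [0.391 0.347 0.218] F [-2.   2.4 -4.8]
t: 11.8
tool_pos: [457.9, -9.6, 56.1]
tool_rot: [[0.98, 0.197, -0.002], [0.197, -0.98, 0.002], [-0.002, -0.002, -1.0]]
contact_force: [-2.4, 4.1, -4.7]
opening: 13.8
grasp_force: 44.9
   yaw 11.35 q6 68.7 T [0.701 0.339 0.265] F [-2.4  4.1 -4.7]
```

```bash

python3 -m handwheel '[-0.04,-0.11,0,3,0, 0,0,0,3,0]' >/dev/null; python3 s.py
python3 -m handwheel '[0,0,0,3,0, 0,0,0,2,0]'; python3 s.py
```

```text
yaw 5.43 q6 74.8 T [0.067 0.218 0.174] F [-1.8  0.3 -6.4]
t: 12.2
tool_pos: [457.8, -9.1, 56.1]
tool_rot: [[1.0, 0.007, -0.001], [0.007, -1.0, 0.001], [-0.001, -0.001, -1.0]]
contact_force: [-0.6, 1.3, -5.9]
opening: 13.8
grasp_force: 44.9
   yaw 0.42 q6 79.7 T [0.252 0.244 0.23 ] F [-0.6  1.3 -5.9]
```

```bash
python3 - <<'E'
from h import *
t=camera("top");cv2.imwrite("pics/t4.png",cv2.resize(t["frame"][235:285,320:400,::-1],None,fx=8,fy=8,interpolation=cv2.INTER_CUBIC))
E
for i in 1; do python3 -m handwheel '[0,0,0,2.5,0, 0,0,0,2.5,0]' >/dev/null; python3 s.py
python3 -m handwheel '[0,0,0,2.5,0, 0,0,0,2.5,0]' >/dev/null; python3 s.py
python3 -m handwheel '[0,0,0,2.5,0, 0,0,0,2.5,0]'; python3 s.py;done
```

```text
yaw -4.54 q6 84.7 T [0.517 0.218 0.22 ] F [-1.4  1.7 -7.5]
   yaw -9.54 q6 89.7 T [0.683 0.182 0.246] F [-0.5  3.6 -6.9]
t: 12.85
tool_pos: [457.8, -8.6, 56.2]
tool_rot: [[0.968, -0.251, -0.001], [-0.251, -0.968, 0.002], [-0.002, -0.001, -1.0]]
contact_force: [-1.4, 4.6, -6.5]
opening: 13.2
grasp_force: 44.9
   yaw -14.55 q6 94.7 T [0.85  0.099 0.23 ] F [-1.4  4.6 -6.5]
```

```bash

python3 -m handwheel '[-0.06,-0.11,0,2.5,0, 0,0,0,2.5,0]' >/dev/null; python3 s.py
python3 -m handwheel '[0,0,0,2.5,0, 0,0,0,2.5,0]' >/dev/null; python3 s.py
python3 -m handwheel '[0,0,0,2.5,0, 0,0,0,2.5,0]'; python3 s.py
```

```text
yaw -19.49 q6 99.8 T [-0.026  0.117  0.312] F [-1.9 -1.1 -7.1]
   yaw -24.51 q6 104.8 T [0.163 0.109 0.287] F [-0.3  1.5 -8.1]
t: 13.45
tool_pos: [458.0, -7.9, 56.2]
tool_rot: [[0.87, -0.493, -0.0], [-0.493, -0.87, 0.001], [-0.001, -0.0, -1.0]]
contact_force: [-0.1, 2.5, -8.0]
opening: 13.8
grasp_force: 44.9
   yaw -29.52 q6 109.8 T [0.356 0.004 0.323] F [-0.1  2.5 -8. ]
```

Torque is rising, so the can has been met. I'll use small steps now.

```bash

python3 -m handwheel '[0,0,0,2,0, 0,0,0,0,0]' >/dev/null; python3 s.py
python3 -m handwheel '[0,0,0,2,0, 0,0,0,0,0]' >/dev/null; python3 s.py
```

```text
yaw -31.46 q6 111.8 T [ 0.471 -0.032  0.14 ] F [-0.5  2.4 -9.6]
   yaw -33.44 q6 113.7 T [ 0.658 -0.097  0.126] F [ 0.7  3.2 -9. ]
```

```bash

python3 -m handwheel '[0,0,0,2,0]' >/dev/null; python3 s.py
```

```text
yaw -35.40 q6 115.7 T [ 0.83  -0.16   0.363] F [  0.5   4.4 -10.3]
```

```bash

python3 -m handwheel '[0,0,0,2,0]' >/dev/null; python3 s.py
```

```text
yaw -37.45 q6 117.7 T [ 0.966 -0.138  0.358] F [ 1.8  3.9 -9.8]
```

```bash

python3 -m handwheel '[0,0,0,2,0]' >/dev/null; python3 s.py
```

```text
yaw -39.46 q6 119.7 T [ 0.963 -0.217  0.372] F [  1.7   4.3 -11.1]
```

```bash

python3 -m handwheel '[0,0,0,2,0]' >/dev/null; python3 s.py
```

```text
yaw -41.45 q6 121.7 T [ 1.02  -0.179  0.391] F [  0.7   5.4 -12. ]
```

```bash

python3 -m handwheel '[0,0,0,2,0]' >/dev/null; python3 s.py
```

```text
yaw -43.46 q6 123.7 T [ 1.096 -0.238  0.329] F [  1.2   5.3 -11.1]
```

```bash

python3 -m handwheel '[0,0,0,2,0]' >/dev/null; python3 s.py
```

```text
yaw -45.46 q6 125.7 T [ 1.131 -0.308  0.354] F [  1.3   5.7 -11.4]
```

```bash

python3 -m handwheel '[0,0,0,2,0]'; python3 s.py
```

```text
t: 14.55
tool_pos: [458.4, -7.5, 56.2]
tool_rot: [[0.676, -0.737, 0.0], [-0.737, -0.676, 0.001], [-0.001, -0.001, -1.0]]
contact_force: [2.4, 7.3, -11.3]
opening: 13.6
grasp_force: 44.9
   yaw -47.46 q6 127.7 T [ 1.226 -0.326  0.417] F [  2.4   7.3 -11.3]
```

```bash

python3 -m handwheel '[0,0,0,2,0]' >/dev/null; python3 s.py
```

```text
yaw -49.46 q6 129.7 T [ 1.226 -0.309  0.392] F [  1.5   7.  -11.2]
```

```bash

python3 -m handwheel '[0,0,0,2,0]' >/dev/null; python3 s.py
```

```text
yaw -51.47 q6 131.7 T [ 1.277 -0.362  0.319] F [  1.3   6.6 -11.8]
```

```bash

python3 -m handwheel '[0,0,0,2,0]' >/dev/null; python3 s.py
```

```text
yaw -53.47 q6 133.7 T [ 1.323 -0.385  0.378] F [  2.1   6.9 -11.5]
```

```bash

python3 -m handwheel '[0,0,0,2,0]' >/dev/null; python3 s.py
```

```text
yaw -55.47 q6 135.7 T [ 1.419 -0.403  0.344] F [  2.2   7.1 -12.3]
```

```bash

python3 -m handwheel '[0,0,0,2,0]' >/dev/null; python3 s.py
```

```text
yaw -57.50 q6 137.7 T [ 1.376 -0.47   0.091] F [  2.7   7.3 -12.7]
```

Torque fell from 0.34 to 0.09 N m within one moving row, which is the click. I'll stop, release and retreat.

```bash

python3 -m handwheel '[0,0,0,0,20, 0,0,0,0,30, 0,0,0,0,45, 0,0,0,0,45, 0,0,0,0,45]'
python3 -m handwheel '[0,0,-2,0,45, 0,0,-4,0,45, 0,0,-4,0,45, 0,0,-3,0,45, 0,0,0,0,45]'
python3 -m handwheel '[0,0,0,0,45, 0,0,0,0,45]'
python3 - <<'E'
from h import *
c=camera("side");A=cv2.resize(c["frame"][235:305,275:375,::-1],None,fx=7,fy=7,interpolation=cv2.INTER_CUBIC)
cv2.imwrite("pics/end.png",A)
E
```

```text
t: 15.55
tool_pos: [458.5, -8.4, 56.7]
tool_rot: [[0.538, -0.843, 0.001], [-0.843, -0.538, -0.0], [0.0, -0.0, -1.0]]
contact_force: [0.0, 1.1, 0.2]
opening: 39.1
grasp_force: 0.0
t: 16.05
tool_pos: [461.3, -8.9, 190.5]
tool_rot: [[0.538, -0.843, 0.008], [-0.843, -0.538, -0.001], [0.006, -0.006, -1.0]]
contact_force: [0.0, -0.5, -0.7]
opening: 39.5
grasp_force: 0.0
t: 16.25
tool_pos: [457.2, -8.2, 185.4]
tool_rot: [[0.538, -0.843, -0.002], [-0.843, -0.538, 0.0], [-0.002, 0.002, -1.0]]
contact_force: [0.0, -0.0, -1.2]
opening: 39.5
grasp_force: 0.0
```

View pics/end.png

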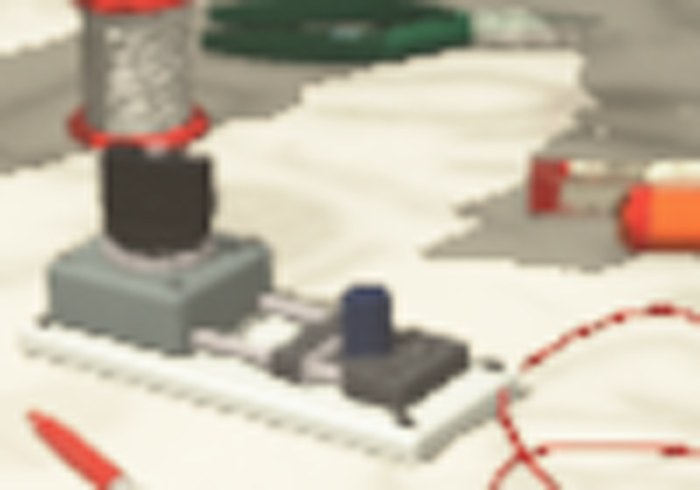

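The can stands upright in the V, at about (366,320), with the push jaw up against it. The gripper is clear, so I'll hand in.

```bash
python3 -c "
from rig import arm
print(arm.finish_job())"
```

```text
the job is handed in; nothing more can be done
None
```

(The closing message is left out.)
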